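Park the locking plunger and run the vial carriage home

TASK

The vial carriage on the stand is locked by a spring plunger with a red wing knob. Pull the knob up, twist it clockwise (seen from above) until you feel its stop, and let it down into the rest notch so that it stays retracted by itself, without forcing it against its stops; then slide the blue carriage by its black handle all the way home to the far end of its rails, away from where it started. Keep the two vials standing in their pockets and leave the other things on the bench where they are.

Things in the scene. Friction and masses are not known exactly. Their poses are not given: they have to be found in the camera images.
- stand: the fixed stand, an aluminium base plate 200 x 300 x 10 mm with two rails; origin on its underside, z up. The carriage slides along its +y. The plunger axis is vertical at x = -42 mm, y = 0 of this frame
- bushing: fixed plunger mount: bracket and castellated ring (45 mm across), top 96 mm above the worktop; origin on the plunger axis at worktop level, axes as the stand's. Inside, a brass collar holds the rest notch, which ends at a hard stop 43 to 83 degrees clockwise of the stand's x axis, set anew each time, to be felt. The knob's cross pin rests in it only within the last 5 degrees before that stop
- knob: red wing knob: 40 mm long (its x axis), 14 mm wide (y), 28 mm high; pinch it across the 14 mm. Origin at the wing's centre, on the plunger axis, 126 mm above the worktop when down. Starts with the wing within 3 degrees of the stand's x axis; turns clockwise seen from above (negative about z) once lifted over 12 mm, not anticlockwise; turns freely, so 0.12 to 0.2 N m of twist already means the stop
- plunger (a joint): lift of plunger and knob, m: 0 down and locking; it must be lifted above 0.012 to pass over the walls of slot and notch; 0.016 hard upper stop; 0.008 resting in the notch; let go short of the notch it springs back down, or hangs at 0.012 on the notch's wall. A spring pulls it down with 8 N at 0, 13 N at the top
- carriage (a joint): travel of the blue carriage along the stand's +y, m: 0 locked at the start by the plunger pin, which sits in the hole of its steel tongue until the lift exceeds about 5 mm; 0.080 home against the far end stop. Sliding friction about 1.5 N plus drag
- handle_grip (a point): grip point of the carriage's upright black handle, 89 mm above the worktop: the handle is 14 mm along the stand's x, 26 mm along its y, top at 104 mm; pinch it across the 14 mm. The vials stand 44 mm to either side of it along y
- vial_1_mid (a point): centre of a loose screw vial with black cap, 27 mm across, 64 mm high, standing in the pocket of the carriage on the stand's -y side (stands on the carriage plate, 34 mm above the worktop)
- vial_3_mid (a point): centre of a loose screw vial with blue cap, 27 mm across, 64 mm high, standing in the pocket of the carriage on the stand's +y side
- bench_timer: loose white bench timer 58 x 62 x 19 mm lying beside the stand; origin on its underside; bystander
- spare_cap: loose red screw cap, 52 mm across, 26 mm high, beside the stand; origin on its underside; bystander
- septa_box: loose small white carton 50 x 70 x 26 mm beside the stand; origin on its underside; bystander
Not all that is in view belongs to the job. Leave any brown or turquoise look-alike of the part that bears vial_1_mid alone.

How it is judged:
By the outcome, as a careful person would: the job done as asked, in the order asked, and still so for the second after the job is handed in, with the robot touching nothing.
It also fails if it takes over 67 s, if anything falls off the work surface, if the arm or the gripper's body presses on something with over 40 N, if the wrist force passes 120 N, or if a joint passes its speed limit or range.

ROBOT

A 6-joint arm with a two-finger parallel gripper is mounted at the origin on a cart in front of the work surface, level with it; the furniture and walls round the work are solid. World frame = base frame: x ahead of the robot, y to its left, z up, the work surface at z = 0. Lengths are in mm, angles in rad, forces in N, time in s.
With the tool pointing down it reaches from about 400 to 925 mm from the base axis. Payload 12.5 kg.
Tool frame: the origin (TCP) lies on the centre line of the jaws, within the pads' length; the fingertips stand 17 mm ahead of it and the grasp point (between the pads) lies 2 mm behind it; z points along the fingers, y is the line along which they close (so a half turn about z gives the same grasp; the last joint's range is limited). The gripper opens to 95 mm and grips with 3 to 60 N. Pads are 20 mm wide; open, the fingers measure 119 mm over their backs; the gripper's body (75 mm by 180 mm) begins 59 mm behind the grasp point.
Start: joints at [-1.27, 0.491, 1.559, -0, 1.092, -0.106], TCP at [247.319, -574.002, 231.661] pointing down, gripper open.
Joint ranges: [-3.1, 3.1], [-0.84, 2.19], [0.05, 2.79], [-1.13, 4.28], [0.06, 2.93], [-2.69, 2.69]. Speed limits (rad/s): [2.22, 2.22, 2.79, 3.14, 3.14, 3.14].

INTERFACE

Orientations are given as [roll, pitch, yaw] about the fixed x, y, z axes, in that order (R = Rz(yaw) Ry(pitch) Rx(roll)).
In Python, from cell import env gives the robot as it stands.
- The arm moves only by the tool drive_tool, never from a script. Its argument "deltas" is text: rows parted by semicolons, each of 4 numbers parted by spaces: the shift along the world's x, y, z normalised to -1 to 1, where 1 is 100 mm, then the turn about the world's z normalised to -1 to 1, where 1 is 180 degrees. A call has 1 to 10 rows; each row shifts and turns the commanded pose from where the row before left it; what a row does not reach is not made up. A row lasts 1/12 s, in which the tool goes at most 41.7 mm and 7.16 degrees, less where a joint would pass 70% of its speed; a pose out of reach is approached as far as the arm can. A call with a number of a shift or a turn outside -1 to 1 is refused whole. A call with a gripper value outside its range is refused whole. "gripper" is the closure, from 0 (fully open) to 1 (shut), set as the call begins (left out, the last holds). The fingers move at their own pace and stop on an object; the grip force is fixed at half the most. Time passes only in rows, so rows that do not move let the fingers close. It gives the time, the measured TCP pose, the force, the opening and the grip force at its end, in the units of the state.
- env.state(): the state, without advancing time (a new reading comes with each control period).
- env.read_camera(name): name is "side" or "top"; returns (picture, depth): 384x512x3 uint8, red, green, blue; 384x512 float32, mm along the optical axis (not along the pixel's ray), 0 where there is no reading.
- env.camera_params(name): a dict with "mtx" (3x3 intrinsics, pixels), "camera_from_world" (4x4, takes a point from world to camera coordinates). Camera axes: x right, y down, z forward; pixel columns grow to the right and rows downward; lengths in mm; the calibration is good to about 2 mm. A picture is of the moment at which its call begins. camera_params takes no time and is no camera call.
- env.job_done(): hands the job in; it is judged then, once.
The state is a dict: "t": time; "joints": joint angles; "qvel": joint speeds; "tau": joint torques, N m; "eef_pos": TCP position; "tcp_rot": TCP orientation; "ft_force": force on the tool from outside, world axes, zero at the start; "moment": the same for the moment, N m; "opening": opening from 0.0 (shut) to 1.0 (fully open); "grip_force": force on a finger pad.
Only numpy, scipy, OpenCV 4.12 (cv2) and the standard library are available. Lean on these libraries where they do the work, as an engineer would, in place of code of your own. Each camera call takes 0.05 s, during which the arm holds its last target. There are 200 camera calls.

## Working session

There is one attempt and no reset: what is moved stays moved. The work goes in short steps, Python scripts to look and compute and a tool call to move; the robot and the scene stay as the last step left them, time stands still between calls to the robot, and variables do not carry over. Pictures are saved under pics/ and viewed, at most 10 in all, crops included, and the job is handed in when it is done.

Besides the shell and the picture viewer there is one more tool, called after "Emit:" by a JSON object that holds its "name" and its "arguments", one argument or row to a line. drive_tool: Moves the arm, as the interface text tells. Its arguments: {"type":"object","properties":{"deltas":{"type":"string"},"gripper":{"type":"number"}},"required":["deltas"]}

```bash
mkdir -p pics; ls; cat > h.py <<'E'
import numpy as np, cv2
from cell import env
def snap(n,f):
    p,d=env.read_camera(n); cv2.imwrite(f,p[:,:,::-1]); np.savez(''+n+'.npz',p=p,d=d); return p,d
def ray(n,u,v,z):
    c=env.camera_params(n);K=np.array(c["mtx"]);T=np.array(c["camera_from_world"]);R=T[:3,:3];o=-R.T@T[:3,3]
    r=R.T@np.linalg.inv(K)@[u,v,1]; return o+r*(z-o[2])/r[2]
def cloud(n,d):
    c=env.camera_params(n);K=np.array(c["mtx"]);T=np.array(c["camera_from_world"])
    v,u=np.mgrid[:d.shape[0],:d.shape[1]]
    P=np.stack([(u-K[0,2])/K[0,0]*d,(v-K[1,2])/K[1,1]*d,d],-1)
    return (P-T[:3,3])@T[:3,:3]
E
python3 - <<'E'
from h import *
snap('top','pics/top.png');snap('side','pics/side.png');s=env.state();print(s)
for n in('top','side'):
    c=env.camera_params(n);T=np.array(c["camera_from_world"]);print(n,-T[:3,:3].T@T[:3,3],T[2,:3])
E
```

```text
pics
{'t': 0.1, 'joints': array([-1.26959061e+00,  4.91541929e-01,  1.55938995e+00,  1.06081934e-05,
        1.09169023e+00, -1.05601367e-01]), 'qvel': array([-2.07236308e-03, -1.92316532e-03, -2.57393831e-03, -5.59085593e-04,
        4.24698156e-05,  6.26744797e-05]), 'tau': array([ 3.22789863e-03, -6.13621616e+01, -2.58605146e+01,  6.94207102e-02,
        4.70197177e-02, -4.90980176e-05]), 'eef_pos': array([ 247.26366306, -573.79668035,  231.09317861]), 'tcp_rot': array([-3.14056992e+00, -1.17866535e-04,  4.06802126e-01]), 'ft_force': array([ 0.03084762, -0.11697404,  0.14029917]), 'moment': array([ 0.00621349, -0.01989178,  0.0020555 ]), 'grip_force': 0.0, 'opening': 0.9997642041099569}
top [ 451.89439188   27.51504208 1051.08915878] [ 0.17725545  0.01548004 -0.98404313]
side [ 438.31288114 -990.72160169  514.33881648] [ 0.16374381  0.92145238 -0.35229744]
```

View pics/top.png

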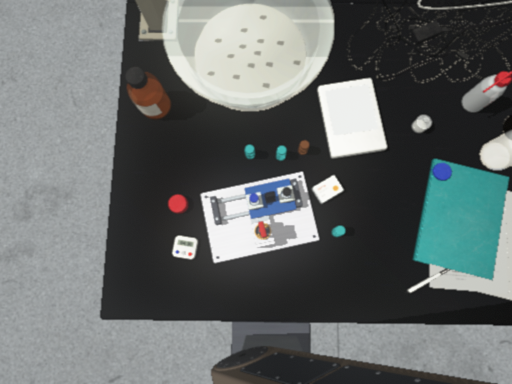

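View pics/side.png

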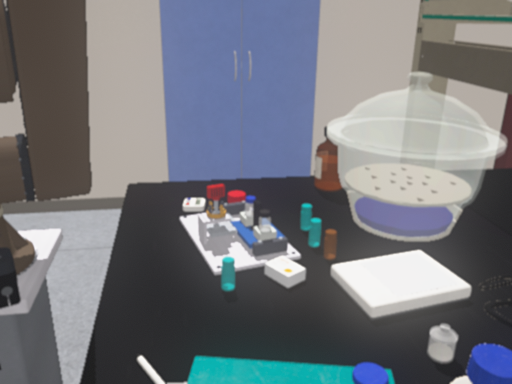

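The top view shows the stand at about (260,216), with the red knob at (262,230), the carriage at its right (-y) end, and the vials at (254,198) and (287,190). The side view agrees. Next I'll measure these.

```bash
python3 - <<'E'
from h import *
z=np.load('top.npz');p,d=z['p'],z['d'];P=cloud('top',d)
cv2.imwrite('pics/crop.png',cv2.resize(p[160:270,160:350,::-1],None,fx=4,fy=4,interpolation=cv2.INTER_CUBIC))
sub=np.zeros(d.shape,bool);sub[165:270,190:325]=1
# plate
m=(sub&(abs(P[...,2]-10)<4)&(p.min(-1)>120)).astype(np.uint8)
pts=np.argwhere(m)[:,::-1].astype(np.float32)
w=np.array([ray('top',u,v,10)[:2] for u,v in pts],np.float32)
r=cv2.minAreaRect(w);print('plate',r,np.median(P[m>0][:,2]))
hsv=cv2.cvtColor(p,cv2.COLOR_RGB2HSV)
red=sub&((hsv[...,0]<8)|(hsv[...,0]>172))&(hsv[...,1]>150)&(hsv[...,2]>70)
for zz in (130,138,140):
  w=np.array([ray('top',u,v,zz)[:2] for v,u in np.argwhere(red)],np.float32);print('red',zz,len(w),w.mean(0),cv2.minAreaRect(w))
print(np.percentile(P[red][:,2],[5,25,50,75,95]))
blk=sub&(p.max(-1)<60)&(P[...,2]>85)
n,l,st,c=cv2.connectedComponentsWithStats(blk.astype(np.uint8))
for i in range(1,n):
  if st[i,4]>5: print('blk',c[i],st[i],np.median(P[l==i],0))
blu=sub&(hsv[...,0]>100)&(hsv[...,0]<130)&(hsv[...,1]>120)&(P[...,2]>80)
print('bluecap',blu.sum(),np.median(P[blu],0))
E
```

```text
Traceback (most recent call last):
  File "h.py", line 6, in ray
    c=env.camera_params(n);K=np.array(c["mtx"]);T=np.array(c["camera_from_world"]);R=T[:3,:3];o=-R.T@T[:3,3]
ValueError: time passes only in moves, steps and waits
```

View pics/crop.png

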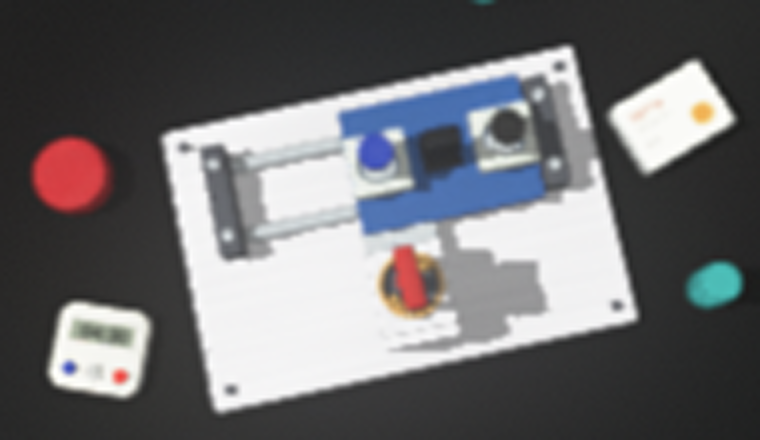

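The crop shows the red wing at crop (410,278), along the stand's x, and the handle at (442,147) between the two caps. The calibration can be cached instead of re-read for each pixel.

```bash
sed -i 's/^from cell import env/from cell import env\nfrom functools import lru_cache\n@lru_cache(None)\ndef cam(n): return env.camera_params(n)/; s/c=env.camera_params(n)/c=cam(n)/' h.py; cat > m.py <<'E'
from h import *
z=np.load('top.npz');p,d=z['p'],z['d'];P=cloud('top',d)
sub=np.zeros(d.shape,bool);sub[165:270,190:325]=1
m=sub&(abs(P[...,2]-10)<6)&(p.min(-1)>60)
w=np.array([ray('top',u,v,10)[:2] for v,u in np.argwhere(m)],np.float32)
r=cv2.minAreaRect(w);print('plate',r,np.median(P[m][:,2]))
hsv=cv2.cvtColor(p,cv2.COLOR_RGB2HSV)
red=sub&((hsv[...,0]<8)|(hsv[...,0]>172))&(hsv[...,1]>150)&(hsv[...,2]>70)
w=np.array([ray('top',u,v,138)[:2] for v,u in np.argwhere(red)],np.float32);print('red',len(w),w.mean(0),cv2.minAreaRect(w))
print(np.percentile(P[red][:,2],[5,25,50,75,95]))
blk=sub&(p.max(-1)<60)&(P[...,2]>85)
n,l,st,c=cv2.connectedComponentsWithStats(blk.astype(np.uint8))
for i in range(1,n):
  if st[i,4]>5: print('blk',c[i],st[i],np.median(P[l==i],0),ray('top',*c[i],104))
blu=sub&(hsv[...,0]>100)&(hsv[...,0]<130)&(hsv[...,1]>120)&(P[...,2]>80)
print('bluecap',blu.sum(),np.median(P[blu],0))
E
python3 m.py
```

```text
plate ((566.0997314453125, 58.60418701171875), (207.1471405029297, 399.94635009765625), 12.836892127990723) 11.775326836693036
red 66 [519.97894   42.229202] ((485.6941223144531, 118.11763763427734), (34.44911193847656, 191.3487091064453), 24.188753128051758)
[138.59304143 140.64137155 141.71206931 142.74432898 143.9513389 ]
blk [270.    196.625] [266 195   9   4  16] [610.28883296  17.10992783  98.61168044] [609.30796703  17.1584711  104.        ]
bluecap 60 [608.43381045  58.84798483  99.66554473]
```

```bash
python3 - <<'E'
exec(open('m.py').read().split("hsv=")[0])
n,l,st,c=cv2.connectedComponentsWithStats(m.astype(np.uint8));i=1+st[1:,4].argmax()
w=np.array([ray('top',u,v,10)[:2] for v,u in np.argwhere(l==i)],np.float32);r=cv2.minAreaRect(w);print(r)
hsv=cv2.cvtColor(p,cv2.COLOR_RGB2HSV)
red=sub&((hsv[...,0]<8)|(hsv[...,0]>172))&(hsv[...,1]>120)&(hsv[...,2]>70)
n,l,st,c=cv2.connectedComponentsWithStats(red.astype(np.uint8),connectivity=8);i=1+st[1:,4].argmax()
w=np.array([ray('top',u,v,140)[:2] for v,u in np.argwhere((l==i)&(P[...,2]>136))],np.float32);print(st[i],w.mean(0),cv2.minAreaRect(w))
a=np.radians(r[2] if r[2]<45 else r[2]-90);R=np.array([[np.cos(a),-np.sin(a)],[np.sin(a),np.cos(a)]])
print(np.degrees(a),'knob pred',np.array(r[0])+R@[-42,0])
e=np.linalg.eigh(np.cov(w.T))[1][:,1];print('wing ang',np.degrees(np.arctan2(e[1],e[0])))
# handle: dark pixels high between caps
q=sub&(p.max(-1)<75)&(P[...,2]>80);n,l,st,c=cv2.connectedComponentsWithStats(q.astype(np.uint8),connectivity=8)
for i in range(1,n):
  if st[i,4]>5: print(c[i],st[i],np.median(P[l==i],0),ray('top',*c[i],104))
s=np.load('side.npz');p,d=s['p'],s['d'];P=cloud('side',d);hsv=cv2.cvtColor(p,cv2.COLOR_RGB2HSV)
red=((hsv[...,0]<8)|(hsv[...,0]>172))&(hsv[...,1]>120)&(P[...,2]>112)&(P[...,0]<560)&(P[...,0]>450)&(abs(P[...,1]-40)<60)
q=P[red];print('side red',len(q),q.min(0),q.max(0),np.median(q,0),np.argwhere(red).mean(0))
E
```

```text
plate ((566.0997314453125, 58.60418701171875), (207.1471405029297, 399.94635009765625), 12.836892127990723) 11.775326836693036
((568.4512939453125, 48.28462219238281), (207.1471405029297, 306.95025634765625), 12.836892127990723)
[259 222   8  16  84] [521.6611    36.369137] ((522.01611328125, 36.28745651245117), (37.950138092041016, 12.987142562866211), 11.999128341674805)
12.836892127990723 knob pred [527.50102097  38.95321593]
wing ang -164.35336772239992
[286.675 191.275] [283 188   8   7  40] [625.32845573 -27.01193303  99.08437171] [623.77333194 -26.02624912 104.        ]
[269.7755102  195.02040816] [265 192  10   7  49] [613.29158895  17.20413693 104.01874279] [613.52010694  17.76818602 104.        ]
side red 231 [503.50674182  20.67621903 112.06681289] [542.99074746  40.11765016 143.04294856] [523.49981519  28.73365959 128.95941894] [190.76190476 215.4978355 ]
```

Emit:
{"name": "drive_tool", "arguments": {
  "deltas": "0.16 0.36 0 0.039;0.16 0.36 0 0.039;0.16 0.36 0 0.039;0.16 0.36 0 0.039;0.16 0.36 0 0.039;0.16 0.36 0 0.039;0.16 0.36 0 0.039;0.16 0.36 0 0.039;0.16 0.36 0 0.039;0.16 0.36 0 0.039",
  "gripper": 0.5
}}

```text
t: 0.93
eef_pos: [407.6, -212.2, 231.6]
tcp_rot: [3.142, -0.0, 1.638]
ft_force: [1.1, -0.5, 0.8]
opening: 0.501
grip_force: 0.0
```

Emit:
{"name": "drive_tool", "arguments": {
  "deltas": "0.16 0.36 0 0.039;0.16 0.36 0 0.039;0.16 0.36 0 0.039;0.16 0.36 0 0.039;0.16 0.36 0 0.039;0.16 0.3 0 0.039;0.16 0.15 0 0.039;0 0 0 0.039;0 0 0 0.039;0 0 0 0.039"
}}

```text
t: 1.77
eef_pos: [519.3, 11.6, 231.3]
tcp_rot: [-3.142, -0.001, 2.864]
ft_force: [0.1, 0.4, -0.8]
opening: 0.499
grip_force: 0.0
```

Emit:
{"name": "drive_tool", "arguments": {
  "deltas": "0 0 0 0.039;0 0 0 0.039;0 0 0 0.03;0 0 0 0;0 0 0 0"
}}

```text
t: 2.18
eef_pos: [519.2, 11.0, 231.5]
tcp_rot: [3.141, -0.0, -3.09]
ft_force: [0.1, 0.0, 1.3]
opening: 0.5
grip_force: 0.0
```

Emit:
{"name": "drive_tool", "arguments": {
  "deltas": "0.03 0.13 0 0.03;0 0.125 -0.2 0.024;0 0 -0.3 0;0 0 -0.3 0;0 0 0 0;0 0 0 0"
}}

```text
t: 2.68
eef_pos: [521.9, 36.5, 151.2]
tcp_rot: [3.141, -0.003, -2.919]
ft_force: [0.5, -0.1, 0.7]
opening: 0.499
grip_force: 0.0
```

```bash
python3 - <<'E'
from h import *
p,d=snap('side','pics/s2.png');t,_=snap('top','pics/t2.png')
a=cv2.resize(p[150:270,160:310],None,fx=4,fy=4);b=cv2.resize(t[180:270,210:310],None,fx=4,fy=5)
b=cv2.resize(b,(200,480)) if 0 else b
h=np.zeros((480,800,3),np.uint8);h[:480,:480]=a[:480,:480];bb=cv2.resize(t[180:270,220:300],None,fx=4,fy=4);h[:360,480:800]=bb
cv2.imwrite('pics/c2.png',h[:,:,::-1])
print(env.state()['eef_pos'],env.state()['tcp_rot'])
E
```

```text
[523.00865449  36.37644108 153.0428937 ] [-3.14127340e+00  1.44868875e-03 -2.91847762e+00]
```

View pics/c2.png

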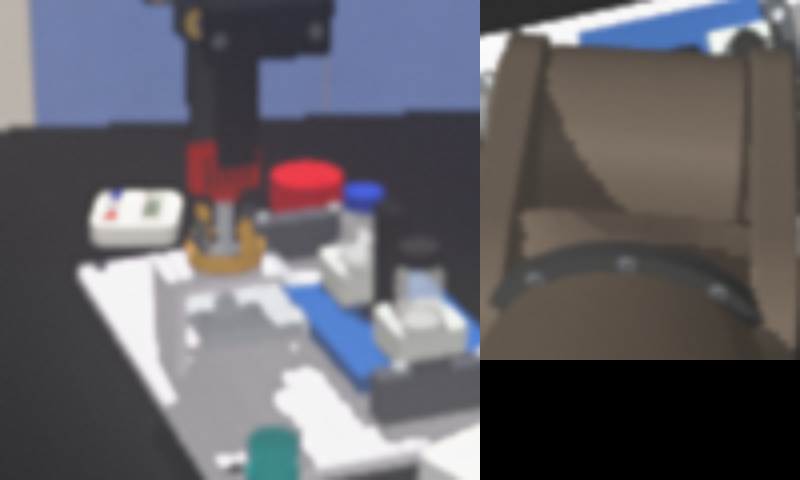

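In the side crop the finger (x 187–260) is centred over the red wing (x 187–262). I'll descend and grip.

Emit:
{"name": "drive_tool", "arguments": {
  "deltas": "0 0 -0.14 0;0 0 -0.14 0;0 0 0 0;0 0 0 0"
}}

```text
t: 3.12
eef_pos: [522.8, 36.4, 124.8]
tcp_rot: [-3.141, 0.001, -2.918]
ft_force: [-1.0, -0.6, -0.2]
opening: 0.501
grip_force: 0.0
```

Emit:
{"name": "drive_tool", "arguments": {
  "deltas": "0 0 0 0;0 0 0 0;0 0 0 0;0 0 0 0;0 0 0 0;0 0 0 0",
  "gripper": 1
}}

```text
t: 3.62
eef_pos: [522.6, 36.1, 123.9]
tcp_rot: [-3.141, 0.0, -2.917]
ft_force: [-0.7, -4.6, 1.6]
opening: 0.158
grip_force: 30.0
```

```bash
cat > st.py <<'E'
from cell import env
import numpy as np
s=env.state();np.set_printoptions(precision=3,suppress=True)
print(s['t'],s['eef_pos'],np.degrees(s['tcp_rot']),s['ft_force'],s['moment'],s['opening'],s['grip_force'],s['joints'])
E
python3 st.py
```

```text
3.6167 [522.572  36.063 123.899] [-179.95     0.027 -167.106] [-0.673 -4.575  1.566] [-0.583 -0.026  0.011] 0.15827472083457333 30.00982581783319 [-0.057  0.493  1.919 -0.001  0.729 -1.852]
```

Emit:
{"name": "drive_tool", "arguments": {
  "deltas": "0 -0.005 0.035 0;0 0 0.035 0;0 0 0.035 0;0 0 0.03 0;0 0 0 0;0 0 0 0"
}}

```text
t: 4.12
eef_pos: [522.4, 36.0, 137.1]
tcp_rot: [-3.142, 0.0, -2.917]
ft_force: [3.8, -1.0, -12.7]
opening: 0.157
grip_force: 30.0
```

```bash
python3 st.py
```

```text
4.1167 [522.374  35.978 137.122] [-180.       0.012 -167.133] [  3.81   -1.007 -12.672] [-0.087 -1.073 -0.002] 0.15676530627729893 29.99730419134721 [-0.057  0.472  1.908  0.     0.761 -1.853]
```

Emit:
{"name": "drive_tool", "arguments": {
  "deltas": "0.005 0 0.01 0;0 0 0 -0.02;0 0 0 -0.02;0 0 0 -0.02;0 0 0 -0.02;0 0 0 -0.02;0 0 0 -0.01;0 0 0 0;0 0 0 0"
}}

```text
t: 4.87
eef_pos: [522.5, 36.0, 137.9]
tcp_rot: [-3.142, -0.001, 3.022]
ft_force: [2.1, -2.4, -12.7]
opening: 0.161
grip_force: 30.0
```

```bash
python3 st.py
```

```text
4.8667 [522.48   36.007 137.945] [-180.      -0.054  173.138] [  2.143  -2.375 -12.733] [-0.215 -0.643  0.007] 0.16089355605403766 29.99755592783913 [-0.057  0.472  1.906  0.     0.765 -1.508]
```

Emit:
{"name": "drive_tool", "arguments": {
  "deltas": "0 0 0 -0.02;0 0 0 -0.02;0 0 0 -0.02;0 0 0 -0.02;0 0 0 -0.01;0 0 0 0;0 0 0 0"
}}

```text
t: 5.45
eef_pos: [522.5, 36.0, 138.0]
tcp_rot: [-3.141, -0.001, 2.74]
ft_force: [2.0, -1.6, -13.1]
opening: 0.162
grip_force: 30.0
```

```bash
python3 st.py
```

```text
5.45 [522.516  36.012 138.032] [-179.988   -0.042  156.986] [  2.043  -1.636 -13.12 ] [-0.266 -0.468  0.016] 0.16166740784671674 29.997542743803933 [-0.057  0.472  1.906  0.     0.765 -1.227]
```

Emit:
{"name": "drive_tool", "arguments": {
  "deltas": "0 0 0 -0.007;0 0 0 -0.007;0 0 0 0"
}}

```text
t: 5.7
eef_pos: [522.6, 36.0, 138.1]
tcp_rot: [-3.141, -0.001, 2.692]
ft_force: [0.9, -2.0, -12.8]
opening: 0.16
grip_force: 30.0
```

```bash
python3 st.py
```

```text
5.7 [522.551  35.992 138.065] [-179.988   -0.035  154.269] [  0.937  -1.979 -12.802] [-0.302 -0.328  0.009] 0.16000210235053533 29.997835013782606 [-0.057  0.471  1.906  0.     0.765 -1.179]
```

Emit:
{"name": "drive_tool", "arguments": {
  "deltas": "0 0 0 -0.007;0 0 0 -0.007;0 0 0 0"
}}

```text
t: 5.95
eef_pos: [522.6, 36.0, 138.1]
tcp_rot: [-3.141, -0.001, 2.648]
ft_force: [0.2, -2.1, -12.7]
opening: 0.156
grip_force: 30.0
```

```bash
python3 st.py
```

```text
5.95 [522.586  36.015 138.091] [-179.99    -0.029  151.721] [  0.158  -2.087 -12.704] [-0.291 -0.192 -0.023] 0.15647571233070548 29.99783637584187 [-0.057  0.471  1.906  0.     0.765 -1.135]
```

Emit:
{"name": "drive_tool", "arguments": {
  "deltas": "0 0 0 -0.007;0 0 0 -0.007;0 0 0 0"
}}

```text
t: 6.2
eef_pos: [522.6, 36.0, 138.1]
tcp_rot: [-3.141, -0.0, 2.604]
ft_force: [-0.2, -1.9, -12.4]
opening: 0.161
grip_force: 30.0
```

```bash
python3 st.py
```

```text
6.2 [522.608  36.008 138.081] [-179.99    -0.027  149.192] [ -0.197  -1.861 -12.358] [-0.348 -0.053 -0.034] 0.1612473899963088 29.997814179514535 [-0.057  0.471  1.906  0.     0.765 -1.091]
```

Emit:
{"name": "drive_tool", "arguments": {
  "deltas": "0 0 0 -0.007;0 0 0 -0.007;0 0 0 0"
}}

```text
t: 6.45
eef_pos: [522.6, 36.0, 138.1]
tcp_rot: [-3.141, -0.0, 2.56]
ft_force: [-0.5, -2.2, -12.6]
opening: 0.159
grip_force: 30.0
```

```bash
python3 st.py
```

```text
6.45 [522.605  36.015 138.096] [-179.989   -0.025  146.673] [ -0.54   -2.245 -12.609] [-0.35   0.082  0.04 ] 0.15906521785019034 29.997672946192324 [-0.057  0.471  1.906  0.     0.765 -1.047]
```

Emit:
{"name": "drive_tool", "arguments": {
  "deltas": "0 0 0 -0.007;0 0 0 -0.007;0 0 0 0"
}}

```text
t: 6.7
eef_pos: [522.6, 36.0, 138.1]
tcp_rot: [-3.141, -0.0, 2.516]
ft_force: [-1.2, -2.9, -12.8]
opening: 0.159
grip_force: 30.0
```

```bash
python3 st.py
```

```text
6.7 [522.618  36.003 138.082] [-179.986   -0.023  144.157] [ -1.241  -2.922 -12.772] [-0.374  0.264 -0.018] 0.15901357186635182 29.997701586107723 [-0.057  0.471  1.906  0.     0.765 -1.003]
```

Emit:
{"name": "drive_tool", "arguments": {
  "deltas": "0 -0.003 0 -0.007;0 0 0 -0.007;0 0 0 0"
}}

```text
t: 6.95
eef_pos: [522.6, 35.9, 138.1]
tcp_rot: [3.142, -0.0, 2.472]
ft_force: [-3.1, 0.9, -12.2]
opening: 0.156
grip_force: 30.1
```

```bash
python3 st.py
```

```text
6.95 [522.644  35.898 138.109] [180.     -0.024 141.648] [ -3.138   0.941 -12.225] [0.19  0.314 0.182] 0.15563549908591343 30.062267003227134 [-0.058  0.471  1.906  0.     0.765 -0.959]
```

Emit:
{"name": "drive_tool", "arguments": {
  "deltas": "0 0 0 0;0 0 0 0"
}}

```text
t: 7.12
eef_pos: [522.7, 35.9, 138.1]
tcp_rot: [-3.142, -0.0, 2.474]
ft_force: [-2.7, 1.7, -12.9]
opening: 0.16
grip_force: 30.0
```

```bash
python3 st.py
```

```text
7.1167 [522.654  35.865 138.098] [-180.      -0.025  141.764] [ -2.707   1.662 -12.899] [0.291 0.329 0.181] 0.15994341345399218 30.039876546306914 [-0.058  0.471  1.906  0.     0.765 -0.961]
```

Twist holds at a steady 0.18 N m, so this is the stop (about 51° clockwise). I'll ease off slightly and lower it.

Emit:
{"name": "drive_tool", "arguments": {
  "deltas": "0 0 0 0.004;0 0 -0.02 0;0 0 -0.02 0;0 0 -0.015 0;0 0 0 0;0 0 0 0"
}}

```text
t: 7.62
eef_pos: [522.7, 35.8, 132.4]
tcp_rot: [-3.142, -0.0, 2.486]
ft_force: [-3.4, 3.4, -12.7]
opening: 0.159
grip_force: 30.0
```

```bash
python3 st.py
```

```text
7.6167 [522.722  35.803 132.449] [-179.999   -0.023  142.463] [ -3.403   3.358 -12.663] [0.585 0.456 0.092] 0.1592184033190764 29.997597877780656 [-0.058  0.48   1.911  0.     0.751 -0.974]
```

Emit:
{"name": "drive_tool", "arguments": {
  "deltas": "0 0 -0.01 0;0 0 -0.005 0;0 0 0 0;0 0 0 0"
}}

```text
t: 7.95
eef_pos: [522.8, 35.8, 131.8]
tcp_rot: [3.141, 0.0, 2.487]
ft_force: [-5.9, 3.7, -2.2]
opening: 0.161
grip_force: 30.0
```

```bash
python3 st.py
```

```text
7.95 [522.785  35.804 131.779] [179.979   0.014 142.471] [-5.926  3.664 -2.18 ] [0.638 1.097 0.064] 0.16050772128115456 29.99986611607536 [-0.058  0.481  1.912  0.     0.749 -0.974]
```

The load came off at a lift of about 7.9 mm, so it is resting in the notch. Releasing.

Emit:
{"name": "drive_tool", "arguments": {
  "deltas": "0 0 0 0;0 0 0 0;0 0 0 0;0 0 0 0;0 0 0 0",
  "gripper": 0.5
}}

```text
t: 8.37
eef_pos: [523.4, 35.6, 131.6]
tcp_rot: [3.141, 0.001, 2.486]
ft_force: [-0.9, 0.8, -0.0]
opening: 0.451
grip_force: 0.0
```

Emit:
{"name": "drive_tool", "arguments": {
  "deltas": "0 0 0.2 0;0 0 0.3 0;0 0 0.3 0;0 0 0 0.039;0.1 -0.15 0 0.039;0.2 -0.1 0 0.039;0.2 0 0 0.039;0.2 0 0 0.039;0 0 0 0.039;0 0 0 0"
}}

```text
t: 9.2
eef_pos: [593.5, 10.5, 210.8]
tcp_rot: [-3.142, 0.0, -3.056]
ft_force: [-1.3, -0.6, -1.0]
opening: 0.498
grip_force: 0.0
```

```bash
python3 - <<'E'
from h import *
p,d=snap('side','pics/s3.png');cv2.imwrite('pics/c3.png',cv2.resize(p[150:290,160:320,::-1],None,fx=4,fy=4))
P=cloud('side',d);hsv=cv2.cvtColor(p,cv2.COLOR_RGB2HSV)
red=((hsv[...,0]<8)|(hsv[...,0]>172))&(hsv[...,1]>120)&(P[...,2]>105)&(P[...,0]<560)&(P[...,0]>480)&(abs(P[...,1]-40)<60)
q=P[red];print('side red',len(q),q.min(0),q.max(0));import runpy;runpy.run_path('st.py')
E
```

```text
side red 229 [504.2107387   16.66304348 115.71805857] [542.24996606  42.06692208 150.31096124]
9.25 [592.891  10.607 210.922] [ 179.995   -0.011 -175.535] [-0.058  0.203  0.746] [ 0.064 -0.143 -0.009] 0.5022329911810411 0.0 [-0.094  0.467  1.664  0.     1.011 -1.742]
```

View pics/c3.png

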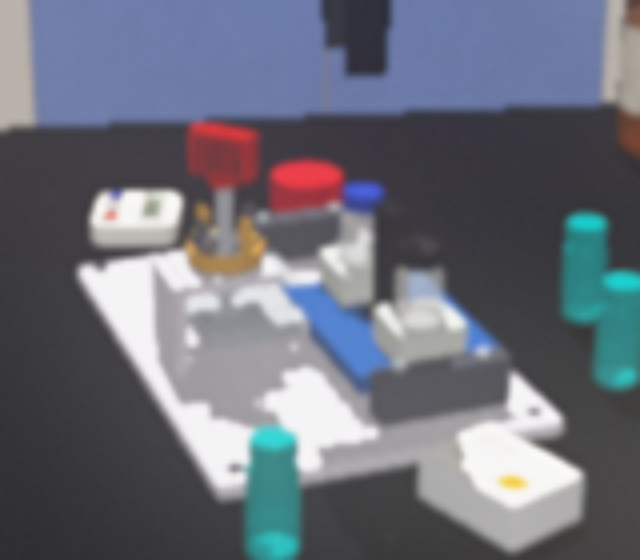

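The red wing's top is now about 7–8 mm higher than before (crop (222,150)), so the knob stays retracted in the notch. Next is the handle.

Emit:
{"name": "drive_tool", "arguments": {
  "deltas": "0.1 0.03 0 -0.0378;0.106 0.04 0 -0.0378;0 0 0 -0.0378;0 0 0 -0.0378;0 0 0 -0.0378;0 0 0 -0.0378;0 0 0 -0.0378;0 0 0 -0.0378;0 0 0 -0.0378;0 0 0 -0.0378"
}}

```text
t: 10.08
eef_pos: [613.0, 17.7, 211.4]
tcp_rot: [3.141, 0.0, 2.023]
ft_force: [0.8, -0.6, 0.2]
opening: 0.503
grip_force: 0.0
```

Emit:
{"name": "drive_tool", "arguments": {
  "deltas": "0 0 0 -0.0378;0 0 0 -0.0378;0 0 -0.3 0;0 0 -0.3 0;0 0 -0.1 0;0 0 0 0;0 0 0 0"
}}

```text
t: 10.67
eef_pos: [613.5, 17.7, 141.8]
tcp_rot: [-3.142, -0.0, 1.795]
ft_force: [0.6, -0.0, 0.4]
opening: 0.503
grip_force: 0.0
```

```bash
python3 - <<'E'
from h import *
p,d=snap('side','pics/s4.png');cv2.imwrite('pics/c4.png',cv2.resize(p[130:290,160:320,::-1],None,fx=3.75,fy=3.75))
import runpy;runpy.run_path('st.py')
E
```

```text
10.7167 [613.941  17.674 142.499] [179.916   0.025 102.859] [-0.11   0.257  0.222] [ 0.005 -0.122  0.049] 0.5027513946969902 0.0 [-0.079  0.573  1.679  0.     0.888 -0.303]
```

View pics/c4.png

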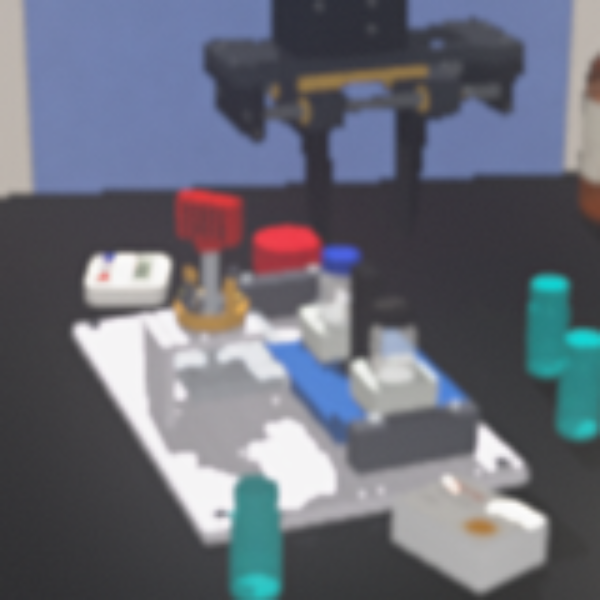

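The fingers straddle the handle (crop x 365), and the body clears the knob. Descending to TCP z 95 and gripping.

Emit:
{"name": "drive_tool", "arguments": {
  "deltas": "0 0 -0.15 0;0 0 -0.15 0;0 0 -0.17 0;0 0 0 0;0 0 0 0"
}}

```text
t: 11.13
eef_pos: [613.8, 17.7, 95.2]
tcp_rot: [3.141, 0.0, 1.796]
ft_force: [-0.2, 1.5, -0.1]
opening: 0.498
grip_force: 0.0
```

Emit:
{"name": "drive_tool", "arguments": {
  "deltas": "0 0 0 0;0 0 0 0;0 0 0 0;0 0 0 0;0 0 0 0",
  "gripper": 1
}}

```text
t: 11.55
eef_pos: [613.6, 17.7, 94.6]
tcp_rot: [3.141, 0.0, 1.797]
ft_force: [0.2, -0.4, -0.8]
opening: 0.206
grip_force: 0.0
```

```bash
python3 st.py
```

```text
11.55 [613.553  17.686  94.642] [179.96    0.012 102.937] [ 0.23  -0.412 -0.837] [ 0.008 -0.073 -0.027] 0.20591753522300024 0.0 [-0.079  0.635  1.715  0.     0.79  -0.305]
```

Emit:
{"name": "drive_tool", "arguments": {
  "deltas": "0 0 0 0;0 0 0 0;0 0 0 0;0 0 0 0"
}}

```text
t: 11.88
eef_pos: [615.8, 18.0, 94.7]
tcp_rot: [3.136, 0.001, 1.797]
ft_force: [11.4, 3.5, -4.5]
opening: 0.144
grip_force: 30.0
```

```bash
python3 st.py
```

```text
11.8833 [615.814  17.975  94.691] [179.674   0.064 102.932] [11.406  3.525 -4.538] [ 0.516 -1.776 -0.049] 0.143585453470489 30.01223623752594 [-0.078  0.636  1.713  0.001  0.787 -0.305]
```

Emit:
{"name": "drive_tool", "arguments": {
  "deltas": "0.012 0.003 0 0;0.012 0.003 0 0;0 0 0 0;0 0 0 0"
}}

```text
t: 12.22
eef_pos: [616.0, 18.2, 94.6]
tcp_rot: [3.141, 0.0, 1.797]
ft_force: [-0.0, -0.6, 4.9]
opening: 0.149
grip_force: 30.0
```

Emit:
{"name": "drive_tool", "arguments": {
  "deltas": "-0.0022 0.0098 0 0;-0.0045 0.0195 0 0;-0.0067 0.0293 0 0;-0.0067 0.0293 0 0;-0.0067 0.0293 0 0;-0.0067 0.0293 0 0;-0.0067 0.0293 0 0;-0.0045 0.0195 0 0;-0.0022 0.0098 0 0;0 0 0 0"
}}

```text
t: 13.05
eef_pos: [611.2, 38.9, 94.6]
tcp_rot: [3.141, 0.0, 1.797]
ft_force: [-0.6, 1.1, 5.7]
opening: 0.148
grip_force: 30.0
```

```bash
python3 st.py
```

```text
13.05 [611.199  38.935  94.608] [179.962   0.007 102.94 ] [-0.567  1.146  5.718] [ 0.009  0.008 -0.033] 0.14785638188581288 30.000896751880646 [-0.044  0.634  1.719  0.     0.788 -0.27 ]
```

The carriage slides freely. Continuing.

Emit:
{"name": "drive_tool", "arguments": {
  "deltas": "-0.0045 0.0195 0 0;-0.0089 0.039 0 0;-0.0089 0.039 0 0;-0.0089 0.039 0 0;-0.0089 0.039 0 0;-0.0089 0.039 0 0;-0.0089 0.039 0 0;-0.0089 0.039 0 0;-0.0045 0.0195 0 0;0 0 0 0"
}}

```text
t: 13.88
eef_pos: [604.0, 70.4, 94.6]
tcp_rot: [3.141, -0.0, 1.797]
ft_force: [-0.4, 2.0, 6.3]
opening: 0.145
grip_force: 30.0
```

Emit:
{"name": "drive_tool", "arguments": {
  "deltas": "-0.0022 0.0098 0 0;-0.0045 0.0195 0 0;-0.0067 0.0293 0 0;-0.0067 0.0293 0 0;-0.0067 0.0293 0 0;-0.0067 0.0293 0 0;-0.0067 0.0293 0 0;-0.0045 0.0195 0 0;-0.0022 0.0098 0 0;0 0 0 0"
}}

```text
t: 14.72
eef_pos: [599.3, 90.7, 94.6]
tcp_rot: [3.141, 0.0, 1.797]
ft_force: [0.6, 0.9, 5.7]
opening: 0.146
grip_force: 30.0
```

```bash
python3 st.py
```

```text
14.7167 [599.307  90.705  94.574] [179.971   0.004 102.946] [0.588 0.898 5.655] [ 0.022 -0.028  0.031] 0.14600169819175285 30.000869929790497 [ 0.041  0.627  1.735  0.     0.779 -0.185]
```

Emit:
{"name": "drive_tool", "arguments": {
  "deltas": "-0.0022 0.0098 0 0;-0.0022 0.0098 0 0;-0.0022 0.0098 0 0;-0.0022 0.0098 0 0;-0.0011 0.0049 0 0;-0.0011 0.0049 0 0;-0.0011 0.0049 0 0;0 0 0 0"
}}

```text
t: 15.38
eef_pos: [598.2, 95.8, 94.6]
tcp_rot: [3.141, 0.0, 1.797]
ft_force: [-0.1, -1.3, 5.7]
opening: 0.143
grip_force: 30.0
```

Emit:
{"name": "drive_tool", "arguments": {
  "deltas": "-0.0011 0.0049 0 0;-0.0011 0.0049 0 0;0 0 0 0"
}}

```text
t: 15.63
eef_pos: [598.1, 96.3, 94.6]
tcp_rot: [3.141, 0.001, 1.797]
ft_force: [-0.1, -5.6, 6.3]
opening: 0.144
grip_force: 30.0
```

```bash
python3 st.py
```

```text
15.6333 [598.064  96.297  94.603] [179.969   0.052 102.943] [-0.149 -5.575  6.26 ] [-0.957 -0.057 -0.031] 0.14416280000640977 30.000875294208527 [ 0.051  0.626  1.736 -0.001  0.778 -0.174]
```

Emit:
{"name": "drive_tool", "arguments": {
  "deltas": "-0.0011 0.0049 0 0;-0.0011 0.0049 0 0;0 0 0 0;0 0 0 0"
}}

```text
t: 15.97
eef_pos: [598.0, 96.4, 94.6]
tcp_rot: [3.141, 0.002, 1.797]
ft_force: [0.8, -11.7, 5.3]
opening: 0.147
grip_force: 30.0
```

Emit:
{"name": "drive_tool", "arguments": {
  "deltas": "0 0 0 0;0 0 0 0;0 0 0 0;0 0 0 0;0 0 0 0",
  "gripper": 0.55
}}

```text
t: 16.38
eef_pos: [597.5, 98.1, 94.0]
tcp_rot: [-3.141, -0.0, 1.797]
ft_force: [-0.6, -0.5, 0.9]
opening: 0.425
grip_force: 0.0
```

Emit:
{"name": "drive_tool", "arguments": {
  "deltas": "0 0 0.1 0;0 0 0.2 0;0 0 0.3 0;0 0 0.3 0;0 0 0.3 0;0 -0.3 0 0;0 -0.4 0 0;0 -0.4 0 0;0 -0.4 0 0;0 -0.4 0 0"
}}

```text
t: 17.22
eef_pos: [597.4, -93.7, 215.2]
tcp_rot: [3.141, 0.0, 1.797]
ft_force: [1.1, 0.3, -0.2]
opening: 0.452
grip_force: 0.0
```

Emit:
{"name": "drive_tool", "arguments": {
  "deltas": "0 -0.4 0 0;0 -0.4 0 0;0 -0.4 0 0;0 -0.4 0 0;0 -0.3 0 0;0 0 0 0;0 0 0 0"
}}

```text
t: 17.8
eef_pos: [597.2, -283.5, 214.4]
tcp_rot: [3.141, -0.0, 1.794]
ft_force: [-0.1, 0.3, -0.1]
opening: 0.448
grip_force: 0.0
```

```bash
python3 - <<'E'
from h import *
p,d=snap('side','pics/s5.png');t,_=snap('top','pics/t5.png')
h=np.zeros((600,800,3),np.uint8);h[:480,:400]=cv2.resize(p[160:280,180:280],None,fx=4,fy=4);h[:440,400:]=cv2.resize(t[165:275,210:310],None,fx=4,fy=4)
cv2.imwrite('pics/c5.png',h[:,:,::-1]);print(env.state()['eef_pos'])
E
```

```text
[ 597.58206891 -281.33171557  214.52335511]
```

View pics/c5.png

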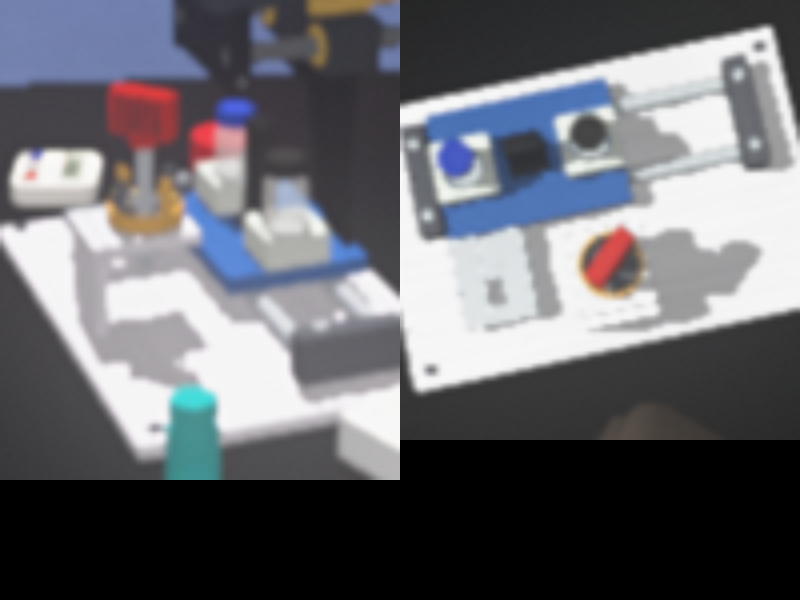

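The carriage is home against the far end block (right crop, x 430), both vials are standing, and the knob is still raised and turned at (608,258). Handing in.

```bash
python3 -c "
from cell import env
print(env.job_done())"
```

```text
the job is handed in; nothing more can be done
None
```

The job is handed in, about 18 s into the 67 s allowed: the knob rests retracted in its notch at about 51° clockwise, the carriage is home at the far end (about 80 mm of travel), and both vials are standing; the hand-in call gave no verdict.

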